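Lock the grinding cup onto the bench mill

ROBOT

A 6-joint arm with a two-finger parallel gripper is mounted at the origin on a cart in front of the work surface, level with it; the furniture and walls round the work are solid. World frame = base frame: x ahead of the robot, y to its left, z up, the work surface at z = 0. Lengths are in m, angles in rad, forces in N, time in s.
With the tool pointing down it reaches from about 0.3 to 0.775 m from the base axis. Payload 14.6 kg.
Tool frame: the origin (TCP) lies at the centre of the arm's flange, where the gripper is bolted on; the fingertips stand 199 mm ahead of it and the grasp point (between the pads) lies 180 mm ahead of it; z points along the fingers, y is the line along which they close (so a half turn about z gives the same grasp; the last joint's range is limited). The gripper opens to 94 mm and grips with 3 to 60 N. Pads are 16 mm wide; open, the fingers measure 119 mm over their backs; the gripper's body (75 mm by 177 mm) begins 78 mm behind the grasp point.
Start: joints at [1.281, 0.3, 1.521, -0, 1.321, -0.067], TCP at [0.122, 0.536, 0.405] pointing down, gripper open.
Joint ranges: [-3.03, 3.03], [-0.79, 2.21], [0.23, 2.52], [-1.04, 4.18], [0, 3.07], [-2.55, 2.55]. Speed limits (rad/s): [2.22, 2.22, 2.57, 3.14, 3.14, 3.14].

INTERFACE

Orientations are given as [roll, pitch, yaw] about the fixed x, y, z axes, in that order (R = Rz(yaw) Ry(pitch) Rx(roll)).
In Python, from station import ctrl gives the robot as it stands. The module is installed in compiled form; this text tells all that it offers.
- The arm moves only by the tool servo_tool, never from a script. Its argument "motion" is a list of rows, each a list of 5 numbers: the closure, from 0 (fully open) to 1 (shut), then the shift along the world's x, y, z in cm, then the turn about the world's z in degrees. A call has 1 to 20 rows; each row is the pose to reach, as a shift and turn from the pose commanded when the call began; what a row does not reach only later rows make up. A row lasts 1/8 s, in which the tool goes at most 62.5 mm and 10.7 degrees, less where a joint would pass 70% of its speed; a pose out of reach is approached as far as the arm can. A call with a gripper value outside its range is refused whole. The fingers move at their own pace and stop on an object; "squeeze" is the grip in N (left out, the last holds). Time passes only in rows, so rows that repeat a pose let the fingers close. It gives the time, the measured TCP pose, the force, the opening and the grip force at its end, in the units of the state.
- ctrl.get_obs(): the state, without advancing time (a new reading comes with each control period).
- ctrl.camera(name): name is "scene" or "top" or "wrist"; returns a dict with "image" (420x560x3 uint8, red, green, blue), "fx", "fy", "cx", "cy" (pixels), "camera_from_world" (4x4, takes a point from world to camera coordinates); the wrist camera has in their place "hand_eye" (4x4, takes a point from camera to tool coordinates, whose origin is the TCP and whose axes are the flange's). Camera axes: x right, y up, looking along -z (the intrinsics and any distortion apply to the point x, -y, -z); pixel columns grow to the right and rows downward; lengths in m; the calibration is good to about 2 mm. A picture is of the moment at which its call begins: read the wrist's pose just before it. There is no depth.
- ctrl.hand_in(): hands the job in; it is judged then, once.
The state is a dict: "time_s": time; "qpos": joint angles; "joint_vel": joint speeds; "tau": joint torques, N m; "ee_pos": TCP position; "eef_rot": TCP orientation; "force": force on the tool from outside, world axes, zero at the start; "moment": the same for the moment, N m; "grip_width": finger opening in m; "grip_force": force on a finger pad.
Only numpy, scipy, OpenCV 4.12 (cv2) and the standard library are available. Lean on these libraries where they do the work, as an engineer would, in place of code of your own. Each camera call takes 0.05 s, during which the arm holds its last target. There are 200 camera calls.

TASK

Fit the steel grinding cup, as it stands, onto the bench mill: feel or look for the turn at which its three tabs drop into the slots of the rim, push it in against the spring, twist it clockwise (seen from above) to the stop and let it spring up into its lock, so that it stays held down when you let go. Do not ram or force it, and leave the bottle, the scoop and the soap where they are.

Things in the scene. Friction and masses are not known exactly. Their poses are not given: they have to be found in the camera images.
- cup_mid (a point): Steel grinding cup standing upside down on its black blade cap, to be handled as it stands. 140 mm tall, 0.3 kg; this point is on its axis, 70 mm above its underside. z is up; x points at one of the three tabs. From 64 to 132 mm above the underside it is a plain cylinder 62 mm across to grip; its shoulder below is 78 mm across.
- cup: The same cup, origin at the centre of its underside. Its black cap is 85 mm across, 36 mm tall, the lowest 4 mm tapered to 77 mm. Three bayonet tabs 120 degrees apart stick out to 51 mm from the axis, each 12 mm wide, from 4 to 11 mm above the underside; a white line on the cap stands above each.
- mill_mouth (a point): Centre of the mouth of the bench mill (fixed grey-green motor base, 134 mm across), level with its rim, 94 mm above the worktop. Three entry slots for the tabs, 120 degrees apart, cut its aluminium ring, a white dash by each; one, above the orange key on the front, faces the robot (-x) within 20 degrees either way. The mill's turn is NOT reported: this point's axes are the room's.
- mill_floor (a point): Centre of the floor of the mill's well, 28 mm below the rim; the well is 90 mm across. Tabs pass the slots within 5 degrees either way of their middle; else they rest on the rim, the cup's underside 4 mm below it. In the slots the cup meets a sprung coupling 9 mm below the rim (5 N at first, then 0.5 N per mm) and would stay there if let go; it bottoms on the floor.
- mat: Round rubber mat under the mill, 156 mm across, 4 mm thick, on the mill's axis; origin at the centre of its underside, axes those of the room. Pushed in at least 24 mm below the rim, the cup turns clockwise (from above) 41 degrees to a hard stop. Its last 5 degrees lie under notches: let go there, the spring lifts it to 19 mm below the rim, locked. Let go sooner, it hangs at 23 mm under the lip.
- amber_bottle_mid (a point): Amber bottle with a black cap, 50 mm across, 109 mm tall, standing; this point is half-way up. A bystander.
- scoop_mid (a point): Steel scoop, 193 mm long, lying; this point is near its middle. A bystander.
- green_soap_mid (a point): Green soap bar, 51 x 72 x 27 mm, lying; this point is its centre. A bystander.
Not all that is in view belongs to the job. Leave any yellow look-alike of the cup alone.

How it is judged:
By the outcome, as a careful person would: the job done as asked, in the order asked, and still so for the second after the job is handed in, with the robot touching nothing.
It also fails if it takes over 58 s, if anything falls off the work surface, if the arm or the gripper's body presses on something with over 40 N, if the wrist force passes 120 N, or if a joint passes its speed limit or range.

## Working session

There is one attempt and no reset: what is moved stays moved. The work goes in short steps, Python scripts to look and compute and a tool call to move; the robot and the scene stay as the last step left them, time stands still between calls to the robot, and variables do not carry over. Pictures are saved under pics/ and viewed, at most 10 in all, crops included, and the job is handed in when it is done.

Besides the shell and the picture viewer there is one more tool, called after "Emit:" as name(argument=value, ...) on one line, values as JSON. servo_tool: Moves the arm, as the interface text tells. Its arguments: {"type":"object","properties":{"motion":{"type":"array","items":{"type":"array","items":{"type":"number"}}},"squeeze":{"type":"number"}},"required":["motion"]}

```bash
mkdir -p pics
cat > h.py <<'E'
import numpy as np, cv2
from station import ctrl
def save(n,f):
    c=ctrl.camera(n); cv2.imwrite(f,c["image"][:,:,::-1]); return c
def ray(c,u,v):
    M=np.linalg.inv(c["camera_from_world"]); d=M[:3,:3]@np.array([(u-c["cx"])/c["fx"],-(v-c["cy"])/c["fy"],-1]); return M[:3,3],d
def atz(c,u,v,z):
    o,d=ray(c,u,v); return o+d*(z-o[2])/d[2]
def proj(c,p):
    q=c["camera_from_world"]@np.append(p,1); return c["cx"]+c["fx"]*q[0]/-q[2], c["cy"]-c["fy"]*q[1]/-q[2]
E
python3 - <<'E'
from h import *
import pickle
a=save("scene","pics/s.png");b=save("top","pics/t.png")
pickle.dump((a,b),open("cams.pkl","wb"))
print([k for k in a])
for c in(a,b):print(c["fx"],c["cx"],c["cy"],c["camera_from_world"].round(3).tolist())
print(ctrl.get_obs())
E
```

```text
['image', 'fx', 'fy', 'cx', 'cy', 'camera_from_world']
411.39090332561 277.2098599664842 214.87418298028416 [[0.861, -0.509, 0.02, -0.52], [0.298, 0.536, 0.79, -0.152], [-0.413, -0.674, 0.612, -0.821], [0.0, 0.0, 0.0, 1.0]]
487.64667818537924 276.91840437644004 211.16846022799888 [[-0.026, -1.0, -0.008, -0.114], [0.984, -0.027, 0.174, -0.534], [-0.174, -0.003, 0.985, -1.268], [0.0, 0.0, 0.0, 1.0]]
{'time_s': 0.1, 'qpos': array([ 1.28141010e+00,  3.00403419e-01,  1.52150047e+00, -1.93484217e-05,
        1.32068671e+00, -6.66407060e-02]), 'joint_vel': array([ 0.00098145, -0.00162371, -0.00094002,  0.00123593,  0.00094265,
       -0.00113478]), 'tau': array([ 1.66350219e-03, -5.32652414e+01, -3.53278327e+01,  7.09709153e-02,
        2.36094289e-02, -3.73308740e-05]), 'ee_pos': array([0.12151796, 0.53638087, 0.40415745]), 'eef_rot': array([-3.14059568e+00, -4.77542859e-05,  2.91885191e+00]), 'force': array([-0.13978916,  0.45676947,  0.13131476]), 'moment': array([0.03700381, 0.00438109, 0.01853795]), 'grip_force': 0.0, 'grip_width': 0.09406347707551932}
```

View pics/s.png

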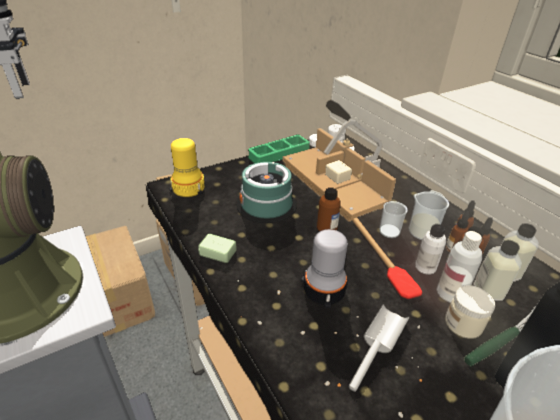

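View pics/t.png

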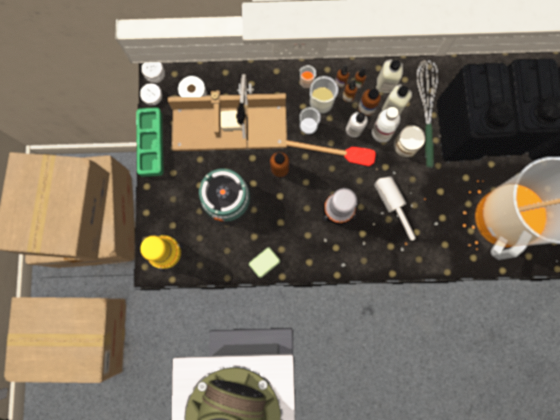

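The candidates are the steel cup at scene (328,262) / top (342,205), the yellow look-alike at scene (185,170) / top (157,250), and the white jar at scene (470,310). I choose the steel cup with the black cap. The mill is at scene (267,188) / top (224,194). I'll check both in one close crop.

Run:
```python
import cv2,numpy as np
s=cv2.imread("pics/s.png");t=cv2.imread("pics/t.png")
def cr(i,u,v):  # 80x60 -> 400x300
    return cv2.resize(i[v:v+60,u:u+80],None,fx=5,fy=5,interpolation=cv2.INTER_CUBIC)
def cr2(i,u,v):
    return cv2.resize(cv2.resize(i[v:v+75,u:u+100],None,fx=4,fy=4,interpolation=cv2.INTER_CUBIC),(400,300))
m=np.vstack([np.hstack([cr2(s,280,227),cr(t,302,175)]),np.hstack([cr(s,227,158),cr(t,184,165)])])
cv2.imwrite("pics/m.png",m)
```

```text
(no output)
```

View pics/m.png

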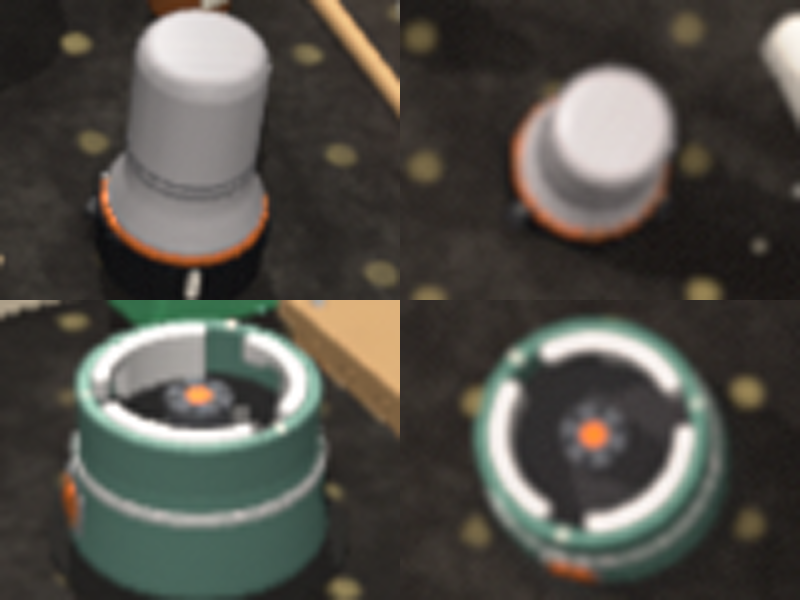

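The crop confirms the steel cup, with its white line at mosaic (193,283) and tabs at (92,205) and (519,210). The mill's dashes are at mosaic (516,355), (698,402) and (563,535), with the front slot just above the orange key.

Run:
```python
from h import *
import pickle
from scipy.optimize import least_squares as ls
a,b=pickle.load(open("cams.pkl","rb"))
T=lambda x,y,ox,oy,s,u,v:(u+(x-ox+.5)/s-.5,v+(y-oy+.5)/s-.5)
d=np.array([atz(b,*T(x,y,400,300,5,184,165),.094) for x,y in((516,355),(698,402),(563,535))])
c=d.mean(0);print("mill",d.round(4).tolist(),c,[np.degrees(np.arctan2(*(p-c)[1::-1])) for p in d],np.linalg.norm(d-c,axis=1))
print("hub",[atz(b,*T(593,435,400,300,5,184,165),z) for z in(.066,.085)])
d2=[atz(a,*T(x,y,0,300,5,227,158),.094) for x,y in((231,323),(280,428))];print("scene",d2,[np.degrees(np.arctan2(*(p-c)[1::-1])) for p in d2])
print("cup top view dome z.135",atz(b,*T(613,125,400,0,5,302,175),.135))
def dome(x):print(x,atz(a,*x,.135))
dome(T(201,45,0,0,4,280,227))
# orange ring bottom points in both views, z .037 r~.041 : fit centre
ring=[(b,T(x,y,400,0,5,302,175)) for x,y in((513,160),(530,205),(560,230),(600,238),(640,222),(664,190))]+[(a,T(x,y,0,0,4,280,227)) for x,y in((103,190),(125,235),(165,258),(200,260),(240,245),(267,205))]
r=ls(lambda p:[np.hypot(*(atz(c,*u,.037)[:2]-p[:2]))-p[2] for c,u in ring],[.5,-.3,.041]);print("ring",r.x,r.fun.round(4))
w=atz(a,*T(193,283,0,0,4,280,227),.025);print("line",w,np.degrees(np.arctan2(w[1]-r.x[1],w[0]-r.x[0])))
for c_,u in((b,T(519,210,400,0,5,302,175)),(a,T(92,205,0,0,4,280,227))):
  w=atz(c_,*u,.009);print("tab",w,np.degrees(np.arctan2(w[1]-r.x[1],w[0]-r.x[0])),np.hypot(*(w[:2]-r.x[:2])))
print(ctrl.camera("wrist"). get("hand_eye").round(3))
```

```text
mill [[0.6224, 0.0538, 0.094], [0.5943, -0.0417, 0.094], [0.5254, 0.0295, 0.094]] [0.58072359 0.01387368 0.094     ] [np.float64(43.805261494887155), np.float64(-76.22211525142286), np.float64(164.24244877942203)] [0.05772377 0.0572019  0.05744084]
hub [array([0.58436566, 0.01681452, 0.066     ]), array([0.58015917, 0.01458815, 0.085     ])]
scene [array([0.61983084, 0.05228225, 0.094     ]), array([ 0.59131711, -0.04336413,  0.094     ])] [np.float64(44.48358928880541), np.float64(-79.5143996459455)]
cup top view dome z.135 [ 0.53997705 -0.29856794  0.135     ]
(329.875, 237.875) [ 0.53977696 -0.29546654  0.135     ]
ring [ 0.53876056 -0.2987004   0.04096312] [ 0.001  -0.0005 -0.0002  0.0006  0.0008  0.0014 -0.0007 -0.0011  0.0005
 -0.0003 -0.0019  0.0003]
line [ 0.5173811  -0.33765645  0.025     ] -118.7584053924981
tab [ 0.51836739 -0.26161341  0.009     ] 118.80525287006388 0.04232405579332878
tab [ 0.51239123 -0.25862276  0.009     ] 123.34316865107863 0.04797455857946615
[[ 0.001  0.972  0.233  0.067]
 [ 1.    -0.001 -0.     0.   ]
 [ 0.     0.233 -0.972  0.019]
 [ 0.     0.     0.     1.   ]]
```

Emit:
servo_tool(motion=[[0,45.9,-52.3,0,-77],[0,45.9,-52.3,0,-77],[0,45.9,-52.3,0,-77],[0,45.9,-52.3,0,-77],[0,45.9,-52.3,0,-77],[0,45.9,-52.3,0,-77],[0,45.9,-52.3,0,-77],[0,45.9,-52.3,0,-77],[0,45.9,-52.3,0,-77],[0,45.9,-52.3,0,-77],[0,45.9,-52.3,0,-77],[0,45.9,-52.3,0,-77],[0,45.9,-52.3,0,-77],[0,45.9,-52.3,0,-77],[0,45.9,-52.3,0,-77]])

```text
time_s: 2.02
ee_pos: [0.58, 0.0144, 0.405]
eef_rot: [3.141, -0.0, 1.576]
force: [0.0, 0.6, -0.7]
grip_width: 0.0939
grip_force: 0.0
```

```bash
cat >> h.py <<'E'
from scipy.spatial.transform import Rotation as Ro
def wrist(f):
    o=ctrl.get_obs(); c=save("wrist",f)
    T=np.eye(4); T[:3,:3]=Ro.from_euler("xyz",o["eef_rot"]).as_matrix(); T[:3,3]=o["ee_pos"]
    c["camera_from_world"]=np.linalg.inv(T@c["hand_eye"]); return c
E
python3 - <<'E'
from h import *
import pickle
c=wrist("pics/w1.png");pickle.dump(c,open("w1.pkl","wb"));o=ctrl.get_obs();print(o["time_s"],o["ee_pos"],o["eef_rot"],o["qpos"],c["fx"])
E
```

```text
2.075 [0.58011357 0.01425949 0.40501525] [ 3.14111211e+00 -1.76026952e-05  1.57610783e+00] [-3.85431437e-02  3.67267770e-01  1.43075716e+00  3.96771489e-05
  1.34308842e+00 -4.38635915e-02] 296.66686245623134
```

View pics/w1.png

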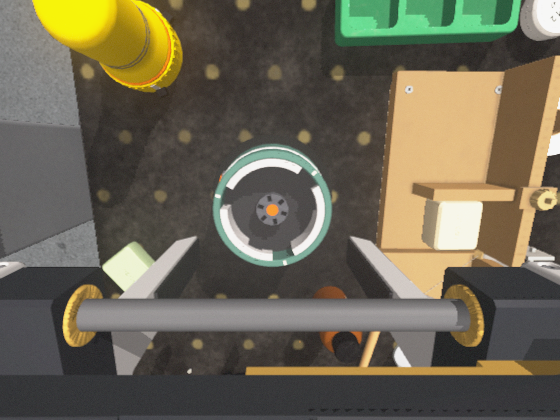

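Run:
```python
import cv2
i=cv2.imread("pics/w1.png");cv2.imwrite("pics/w1c.png",cv2.resize(i[140:275,205:340],None,fx=4.4444,fy=4.4444,interpolation=cv2.INTER_CUBIC))
```

```text
(no output)
```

View pics/w1c.png

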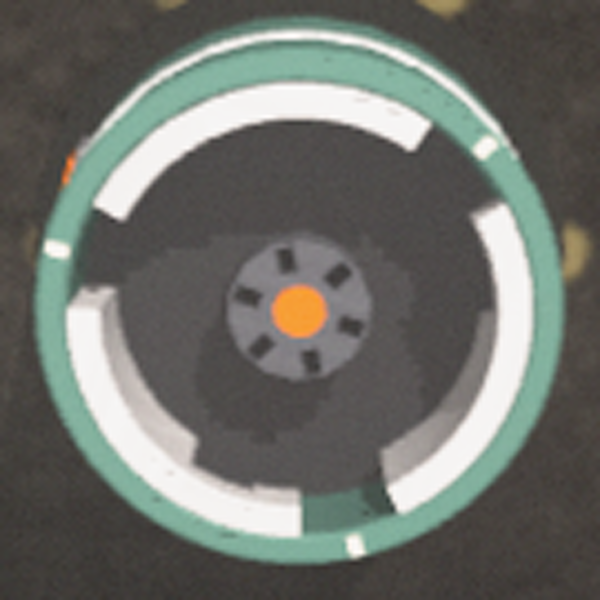

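Slot dashes are at crop (57,249), (485,149) and (355,545), and the ring centre is near (300,309). Next I'll compute the mill pose and move over the cup.

Emit:
servo_tool(motion=[[0,-4.1,-31.2,0,-30],[0,-4.1,-31.2,0,-30],[0,-4.1,-31.2,0,-30],[0,-4.1,-31.2,0,-30],[0,-4.1,-31.2,0,-30],[0,-4.1,-31.2,0,-30],[0,-4.1,-31.2,0,-30],[0,-4.1,-31.2,0,-30]])

```text
time_s: 3.08
ee_pos: [0.54, -0.2971, 0.4049]
eef_rot: [3.141, -0.0, 1.053]
force: [0.5, -0.3, -0.6]
grip_width: 0.0939
grip_force: 0.0
```

Run:
```python
from h import *
import pickle
c=pickle.load(open("w1.pkl","rb"))
f=lambda x,y:(205+(x+.5)/4.4444-.5,140+(y+.5)/4.4444-.5)
d=np.array([atz(c,*f(x,y),.094) for x,y in((57,249),(485,149),(355,545))]);m=d.mean(0)
print(d,m,[np.degrees(np.arctan2(*(p-m)[1::-1])) for p in d],np.linalg.norm(d-m,axis=1))
e=np.array([atz(c,*f(x,y),.094)[:2] for x,y in((67,309),(533,309),(300,82),(300,537))]);print(e,(e[0]+e[1])/2,(e[2]+e[3])/2)
c=wrist("pics/w2.png");pickle.dump(c,open("w2.pkl","wb"));o=ctrl.get_obs();print(o["time_s"],o["ee_pos"],o["eef_rot"])
u,v=map(int,proj(c,[.539,-.2985,.05]));print(u,v)
i=cv2.imread("pics/w2.png");u0,v0=u-80,v-75;print(u0,v0)
cv2.imwrite("pics/w2c.png",cv2.resize(i[v0:v0+120,u0:u0+160],None,fx=5,fy=5,interpolation=cv2.INTER_CUBIC))
```

```text
[[ 0.52505401  0.02932984  0.094     ]
 [ 0.62025171  0.0522751   0.094     ]
 [ 0.59302546 -0.04138924  0.094     ]] [0.57944373 0.01340524 0.094     ] [np.float64(163.68065170027657), np.float64(43.606593511851706), np.float64(-76.07884444496219)] [0.05667304 0.05635741 0.05645262]
[[ 0.52680815  0.01554079]
 [ 0.63253523  0.01618594]
 [ 0.57937174  0.06656357]
 [ 0.57997736 -0.03943894]] [0.57967169 0.01586337] [0.57967455 0.01356232]
3.125 [ 0.5399649  -0.29716953  0.40492219] [ 3.14127299e+00 -6.32977818e-05  1.05318793e+00]
272 203
192 128
```

View pics/w2c.png

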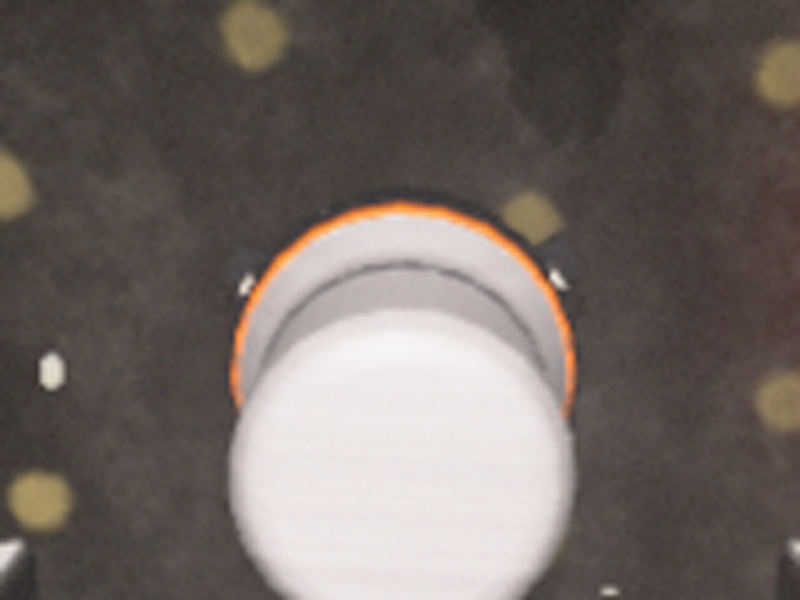

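Run:
```python
from h import *
import pickle
from scipy.optimize import least_squares as ls
c=pickle.load(open("w2.pkl","rb"))
f=lambda x,y:(192+(x+.5)/5-.5,128+(y+.5)/5-.5)
R=np.array([atz(c,*f(x,y),.037)[:2] for x,y in((236,370),(260,285),(300,237),(350,211),(402,203),(455,212),(510,243),(548,290),(573,360))])
r=ls(lambda p:np.hypot(*(R-p[:2]).T)-p[2],[.54,-.3,.041]);m=r.x[:2];print(r.x,r.fun.round(4))
print("dome",atz(c,*f(402,480),.128))
for x,y in((247,284),(558,278)):
  for z in(.024,.03):
    w=atz(c,*f(x,y),z)[:2];print(z,w,np.hypot(*(w-m)),np.degrees(np.arctan2(*(w-m)[::-1])))
```

```text
[ 0.53839151 -0.29914968  0.04016821] [-0.0001 -0.0003  0.0003  0.0003  0.0002 -0.     -0.0003 -0.0005  0.0006]
dome [ 0.53754513 -0.30042034  0.128     ]
0.024 [ 0.51476193 -0.26323549] 0.04299053460106096 123.34273806388309
0.03 [ 0.51573191 -0.26282966] 0.042808893377888096 121.95952205790589
0.024 [ 0.58172252 -0.29960642] 0.04333341837474419 -0.6039149000029205
0.03 [ 0.58158204 -0.29859742] 0.04319405654416184 0.7325757869320039
```

Cup centre is about (0.538, -0.2995), with tabs at about 1.2° mod 120. Mill centre is about (0.5795, 0.0138), with slots at about 43.7° mod 120. Now I'll descend and grip.

Emit:
servo_tool(motion=[[0,-0.2,-0.1,-2,0],[0,-0.2,-0.1,-5,0],[0,-0.2,-0.1,-8,0],[0,-0.2,-0.1,-11,0],[0,-0.2,-0.1,-12.5,0],[0,-0.2,-0.1,-12.5,0],[0,-0.2,-0.1,-12.5,0],[1,-0.2,-0.1,-12.5,0],[1,-0.2,-0.1,-12.5,0],[1,-0.2,-0.1,-12.5,0],[1,-0.2,-0.1,-12.5,0],[1,-0.2,-0.1,-12.5,0],[1,-0.2,-0.1,-12.5,0],[1,-0.2,-0.1,-12.5,0]], squeeze=50)

```text
time_s: 4.88
ee_pos: [0.5375, -0.2996, 0.2798]
eef_rot: [3.141, 0.0, 1.051]
force: [0.0, -0.2, 2.2]
grip_width: 0.0618
grip_force: 50.0
```

Emit:
servo_tool(motion=[[1,0,0,3,0],[1,0,0,8,0],[1,0,0,13,0],[1,1,6,13,10],[1,2,12,13,20],[1,3,18,13,30],[1,4,24,13,40],[1,4.2,29,13,42.5],[1,4.2,31.3,13,42.5],[1,4.2,31.3,13,42.5],[1,4.2,31.3,13,42.5],[1,4.2,31.3,13,42.5]])

```text
time_s: 6.38
ee_pos: [0.5795, 0.0124, 0.4095]
eef_rot: [-3.141, -0.0, 1.792]
force: [-0.4, -0.4, -3.2]
grip_width: 0.062
grip_force: 50.0
```

Run:
```python
from h import *
import pickle
o=ctrl.get_obs();print(o["time_s"],o["ee_pos"],np.degrees(o["eef_rot"]),o["force"])
c=wrist("pics/w3.png");a=save("scene","pics/s3.png");b=save("top","pics/t3.png");pickle.dump((c,a,b),open("w3.pkl","wb"))
P=[o["ee_pos"][0],o["ee_pos"][1],.13]
i=[cv2.imread(f"pics/{n}3.png") for n in "wst"]
out=[]
for im,cc in zip(i,(c,a,b)):
    u,v=map(int,proj(cc,P));h=40 if cc is not c else 70;u0,v0=max(u-h,0),max(v-h,0);print(u0,v0,400/(2*h));out.append(cv2.resize(im[v0:v0+2*h,u0:u0+2*h],(400,400),interpolation=cv2.INTER_CUBIC))
cv2.imwrite("pics/m3.png",np.hstack(out[:2]))
```

```text
6.375 [0.57953913 0.01244344 0.40948375] [-1.79978814e+02 -3.72801670e-04  1.02664168e+02] [-0.414997   -0.35401168 -3.18815057]
202 148 2.857142857142857
226 120 5.0
180 148 5.0
```

View pics/m3.png

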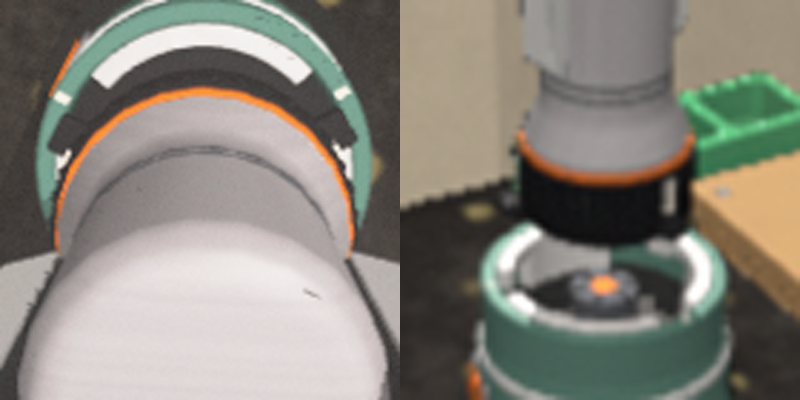

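Run:
```python
from h import *
import pickle
from scipy.optimize import least_squares as ls
c=pickle.load(open("w3.pkl","rb"))[0];s=400/140
f=lambda x,y:(202+(x+.5)/s-.5,148+(y+.5)/s-.5)
R=np.array([atz(c,*f(x,y),.1665)[:2] for x,y in((57,235),(70,185),(100,138),(150,102),(205,89),(255,99),(305,130),(340,175),(353,235))])
r=ls(lambda p:np.hypot(*(R-p[:2]).T)-p[2],[.54,-.3,.041]);m=r.x[:2];print(r.x,r.fun.round(4))
q=np.array([.5796,.0138])
for x,y,z,k in((62,160,.155,m),(347,160,.155,m),(63,98,.094,q),(343,92,.094,q)):
    w=atz(c,*f(x,y),z)[:2];print(w,np.hypot(*(w-k)),np.degrees(np.arctan2(*(w-k)[::-1])))
```

```text
[0.58057765 0.0117039  0.04043636] [ 0.0006 -0.0005 -0.0005  0.0001  0.0007  0.0001 -0.0004 -0.0001  0.    ]
[0.53645962 0.02184622] 0.045268832434553936 167.0532004287148
[0.61522735 0.03961118] 0.04449064913852413 38.84837090602565
[0.52539814 0.0292149 ] 0.05635122578149036 164.12435787017023
[0.6206327  0.05285479] 0.05664767237178961 43.5852623265972
```

Emit:
servo_tool(motion=[[1,-0.05,0.05,-1.5,0.5],[1,-0.05,0.05,-2.5,0.5],[1,-0.05,0.05,-3.0,0.5],[1,-0.05,0.05,-3.4,0.5],[1,-0.05,0.05,-3.7,0.5],[1,-0.05,0.05,-3.9,0.5],[1,-0.05,0.05,-4.1,0.5],[1,-0.05,0.05,-4.1,0.5]])

```text
time_s: 7.52
ee_pos: [0.579, 0.0139, 0.3686]
eef_rot: [-3.141, 0.0, 1.802]
force: [0.2, 0.4, -2.7]
grip_width: 0.0617
grip_force: 50.0
```

Emit:
servo_tool(motion=[[1,0,0,-0.2,0],[1,0,0,-0.4,0],[1,0,0,-0.6,0],[1,0,0,-0.6,0]])

```text
time_s: 8.02
ee_pos: [0.579, 0.0139, 0.3629]
eef_rot: [3.141, 0.0, 1.802]
force: [-2.0, 0.4, 2.6]
grip_width: 0.0617
grip_force: 50.0
```

Contact is about 5 N of spring at 11 mm deep, so the tabs are in the slots. Now I'll push on.

Emit:
servo_tool(motion=[[1,0,0,-0.3,0],[1,0,0,-0.6,0],[1,0,0,-0.9,0],[1,0,0,-1.2,0],[1,0,0,-1.5,0],[1,0,0,-1.5,0],[1,0,0,-1.5,0]])

```text
time_s: 8.9
ee_pos: [0.579, 0.0139, 0.3483]
eef_rot: [3.141, 0.0, 1.802]
force: [-4.5, -0.2, 9.8]
grip_width: 0.0612
grip_force: 50.0
```

Emit:
servo_tool(motion=[[1,-0.06,0,-0.05,0],[1,-0.06,0,-0.05,-5],[1,-0.06,0,-0.05,-10],[1,-0.06,0,-0.05,-15],[1,-0.06,0,-0.05,-20],[1,-0.06,0,-0.05,-25],[1,-0.06,0,-0.05,-30],[1,-0.06,0,-0.05,-35],[1,-0.06,0,-0.05,-37],[1,-0.06,0,-0.05,-37]])

```text
time_s: 10.15
ee_pos: [0.5787, 0.0138, 0.3482]
eef_rot: [3.139, -0.001, 1.155]
force: [-0.0, 0.1, 9.1]
grip_width: 0.0616
grip_force: 50.0
```

Run:
```python
from h import *
o=ctrl.get_obs();print(o["time_s"],o["ee_pos"],np.degrees(o["eef_rot"]),o["force"],o["moment"],o["qpos"][5])
```

```text
10.15 [0.57871741 0.0138352  0.34823753] [ 1.79834371e+02 -5.86608788e-02  6.62041764e+01] [-0.01684976  0.06055049  9.1132698 ] [-0.17125887  0.21062023 -0.04866896] 0.3760045836768571
```

Emit:
servo_tool(motion=[[1,0,0,0,-1],[1,0,0,0,-2],[1,0,0,0,-3],[1,0,0,0,-4],[1,0,0,0,-4]])

```text
time_s: 10.78
ee_pos: [0.5787, 0.0138, 0.3482]
eef_rot: [3.139, -0.001, 1.086]
force: [-0.6, -1.0, 9.6]
grip_width: 0.0612
grip_force: 50.0
```

Run:
```python
from h import *
o=ctrl.get_obs();print(o["time_s"],o["ee_pos"],np.degrees(o["eef_rot"]),o["force"],o["moment"],o["qpos"][5])
```

```text
10.775 [0.57868777 0.01384281 0.34820618] [ 1.79845338e+02 -6.01124147e-02  6.22312889e+01] [-0.63241402 -0.95031768  9.64110488] [-0.24338075  0.25913777  0.11049065] 0.44540749385412515
```

Emit:
servo_tool(motion=[[1,0,0,0,-0.7],[1,0,0,0,-1.4],[1,0,0,0,-1.4]])

```text
time_s: 11.15
ee_pos: [0.5786, 0.0138, 0.3482]
eef_rot: [3.139, -0.0, 1.063]
force: [-2.4, -1.8, 11.8]
grip_width: 0.0616
grip_force: 50.0
```

Run:
```python
from h import *
o=ctrl.get_obs();print(o["time_s"],o["ee_pos"],np.degrees(o["eef_rot"]),o["force"],o["moment"],o["qpos"][5])
```

```text
11.15 [0.57857559 0.01383748 0.34815577] [ 1.79875800e+02 -1.57305291e-02  6.09027237e+01] [-2.37050762 -1.79282305 11.8102508 ] [-0.403903    0.8136561   1.03512118] 0.4688286341994834
```

The stop is felt as a 1 Nm moment. I'll ease back a touch, let it rise 6 mm into the notch, then open.

Emit:
servo_tool(motion=[[1,0,0,0,0.7],[1,0,0,0.2,0.7],[1,0,0,0.4,0.7],[1,0,0,0.6,0.7],[1,0,0,0.6,0.7]])

```text
time_s: 11.78
ee_pos: [0.5786, 0.0138, 0.3537]
eef_rot: [3.14, -0.0, 1.074]
force: [-0.1, -3.0, 8.2]
grip_width: 0.0616
grip_force: 50.0
```

Run:
```python
from h import *
o=ctrl.get_obs();print(o["time_s"],o["ee_pos"],np.degrees(o["eef_rot"]),o["force"],o["moment"])
```

```text
11.775 [0.57859151 0.01376375 0.35374341] [ 1.79898148e+02 -2.24505030e-02  6.15412009e+01] [-0.05522088 -2.98169251  8.24856261] [-0.6046064   0.13392008  0.23280207]
```

Emit:
servo_tool(motion=[[0.5,0,0,0,0],[0,0,0,0,0],[0,0,0,0,0],[0,0,0,0,0],[0,0,0,0,0],[0,0,0,0,0],[0,0,0,3,0],[0,0,0,8,0],[0,0,0,12,0],[0,0,0,15,0],[0,0,0,15,0],[0,0,0,15,0]])

```text
time_s: 13.28
ee_pos: [0.5785, 0.0139, 0.5018]
eef_rot: [-3.14, 0.001, 1.074]
force: [-0.3, -0.8, -0.4]
grip_width: 0.0939
grip_force: 0.0
```

Run:
```python
from h import *
import pickle
o=ctrl.get_obs();print(o["time_s"],o["ee_pos"],o["force"],o["grip_width"])
c=wrist("pics/w4.png");a=save("scene","pics/s4.png");i=cv2.imread("pics/s4.png");w=cv2.imread("pics/w4.png")
u,v=map(int,proj(c,[.579,.014,.12]));print(u,v)
cv2.imwrite("pics/m4.png",np.hstack([cv2.resize(i[100:250,190:340],(400,400),interpolation=cv2.INTER_CUBIC),cv2.resize(w[max(v-90,0):v+70,u-80:u+80],(400,400),interpolation=cv2.INTER_CUBIC)]))
print(proj(a,[.579,.014,.215]),proj(a,[.579,.014,.209]))
```

```text
13.275 [0.57847857 0.01390836 0.50183963] [-0.32045808 -0.79116873 -0.41437013] 0.09388697376376332
273 197
(np.float64(266.46441593657977), np.float64(128.0308870475741)) (np.float64(266.4529004244534), np.float64(130.44118016463182))
```

View pics/m4.png

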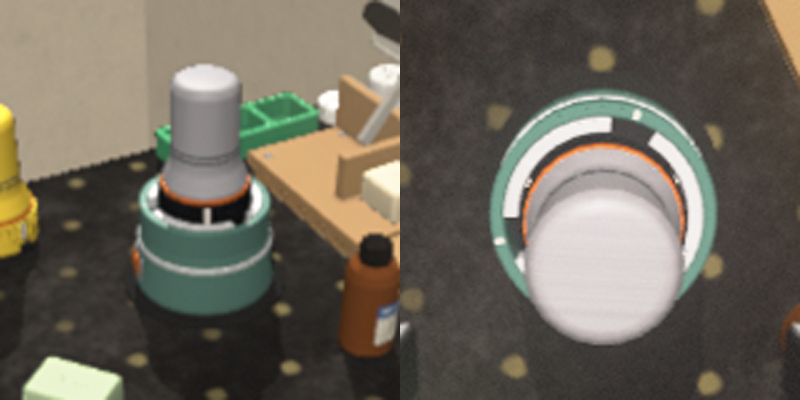

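The cup stands upright in the mill. Its white lines at (528,183) and (678,180) sit about 40° past the slot dashes at (500,240) and (637,113), and the gripper is clear. Handing in.

```bash
python3 -c "
from station import ctrl
print(ctrl.hand_in())"
```

```text
the job is handed in; nothing more can be done
None
```

The cup is fitted to the mill: its tabs dropped into the slots, it was pushed in, twisted clockwise to the stop, and spring force and the final picture show it risen into its lock; I then let go and handed in at about 13 s of the 58 s, with no verdict returned.

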